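# Change grip to load a filter cassette

### The job

Lift the filter cassette with the square cell out of the dark steel storage rack by its cell, the only part you can get hold of there, and lay it flat on the black rubber mat and let go. Then take it by its upright handle instead and lower it, cell into the pocket, all the way down into the filter port with the white-walled pocket before letting go, so that it lies flat in there. Leave the cassette with the round cell where it is in the rack.

Things in the scene. Friction and masses are not known exactly. Their poses are not given: they have to be found in the camera images.
- square_cassette: Filter cassette, 0.11-0.23 kg, flat underside. Aluminium cell 46 x 46 x 24 mm high, square amber window; along +x a neck 20 mm wide, 12 high; then a grey upright handle, x = 45 to 95 mm, 14 thick (y), 58 high. Origin: underside, centre of the cell; z up. It starts level in a dark rack, underside 8 mm above the table, cell free; handle and neck between walls 4 mm taller than the handle.
- round_cassette: Bystander in the rack's other slot, cells 110 mm apart, both handles away from the robot: the same cassette, origin and axes, but with a round cell of 46 mm diameter and round window. The fixed rack's slot walls leave 8 mm around neck and handle (no room for fingers) and top out 70 mm above the table; lift straight up past them.
- mat: Black rubber mat fixed on the table, 240 mm (x) x 160 mm (y) x 4 mm thick, origin at the centre of its underside, top at z = 4 mm; x is its long axis.
- port: Fixed black plate with a white open-topped pocket, 62 x 62 mm inside. Origin: table level under the pocket's centre. Floor at z = 8 mm, walls 6 mm thick up to z = 42 mm, above the seated cell: no room for fingers. A 36 mm gap in the +x wall takes the neck; the floor plate runs on to x = 115 mm under the handle. Seated, the cassette's origin is over the port's and its x points along the port's x.
There are look-alikes about, which are no part of the job. Leave any yellow look-alike of the square_cassette alone. What is shaped like the port but red is not meant.

How it is judged (in metres and radians):
On the way, in this order (a step that is already met when the one before it is completed fails the run):
1. the square-celled cassette lies flat and released on the mat (horizontal distance between square_cassette and mat below 0.12 m and z of square_cassette in the frame of mat between 0.002 and 0.012 m and angle between square_cassette's own z axis and vertical below 0.08 rad and linear speed of square_cassette below 0.03 m/s and contact force between the fingers and square_cassette below 0.1 N), for 0.2 s.
2. the cassette, held in the fingers, is lowered with its cell down in the port's pocket, within 14 mm of its floor (horizontal distance between square_cassette and port below 0.016 m and z of square_cassette in the frame of port below 0.022 m and contact force between the fingers and square_cassette above 0.5 N), for 0.05 s.
At the end, for the whole second after the job is handed in: The square-celled cassette rests released in the port: its cell within 14 mm of the pocket's centre, its underside within 5 mm of the pocket floor, level within 5 degrees and at rest; the round-celled cassette is still in its slot, within 30 mm of its start (horizontal distance between square_cassette and port below 0.014 m and z of square_cassette in the frame of port below 0.013 m and angle between square_cassette's own z axis and vertical below 0.09 rad and linear speed of square_cassette below 0.02 m/s and distance of round_cassette from where it was at the start of the episode below 0.03 m); the robot touches nothing.
It fails at once if the round-celled cassette is moved by more than 30 mm (distance of round_cassette from where it was at the start of the episode above 0.03 m).
It also fails if it takes over 53 s, if anything falls off the work surface, if the arm or the gripper's body presses on something with over 40 N, if the wrist force passes 120 N, or if a joint passes its speed limit or range.

### The arm

A 7-joint arm with a two-finger parallel gripper is mounted at the origin on the work surface. World frame = base frame: x ahead of the robot, y to its left, z up, the work surface at z = 0. Lengths are in m, angles in degrees, forces in N, time in s.
With the tool pointing down it reaches from about 0.4 to 0.875 m from the base axis. Payload 4.4 kg.
Tool frame: the origin (TCP) lies between the finger pads; the fingertips stand arm.finger_overhang ahead of it and the grasp point (between the pads) lies 5 mm behind it (arm.finger_overhang is the distance from the TCP to the fingertips, in m); z points along the fingers, y is the line along which they close (so a half turn about z gives the same grasp; the last joint's range is limited). The gripper opens to 85 mm and grips with 20 to 120 N. Pads are 22 mm wide; open, the fingers measure 114 mm over their backs; the gripper's body (76 mm by 85 mm) begins 54 mm behind the grasp point. The pads swing forward as they close: fully open they stand 13 mm farther back than shut.
Start: joints at [60.802, 36.005, 2.206, 86.941, -1.547, 57.084, -1.146], TCP at [0.279, -0.587, 0.245] pointing down, gripper open.
Joint ranges: [-175.42, 175.42], [-21.48, 121.26], [-71.46, 75.88], [10.55, 141.38], [-63.04, 243.04], [13.31, 113.54], [-168.57, 168.57]. Speed limits (degrees/s): [147.25, 147.25, 180, 180, 180, 180, 180].

### API

Orientations are given as [roll, pitch, yaw] about the fixed x, y, z axes, in that order (R = Rz(yaw) Ry(pitch) Rx(roll)).
In Python, from cell import arm gives the robot as it stands. The module is installed in compiled form; this text tells all that it offers.
- The arm moves only by the shell command python3 -m handwheel 'ROWS' [FORCE]. ROWS is JSON, a list of rows, each a list of 3 entries, a list of its own where there are three numbers: the finger opening in mm, from 0 to 85.4, then the shift along the tool's x, y, z in mm, then the turn about the tool's z in rad. A call has 1 to 12 rows; each row is the pose to reach, as a shift and turn from the pose commanded when the call began, along the tool's axes at that moment; what a row does not reach only later rows make up. A row lasts 1/12 s, in which the tool goes at most 41.7 mm and 7.16 degrees, less where a joint would pass 70% of its speed; a pose out of reach is approached as far as the arm can. A call with a gripper value outside its range is refused whole. The fingers move at their own pace and stop on an object; FORCE is the grip in N (left out, the last holds). Time passes only in rows, so rows that repeat a pose let the fingers close. It gives the time, the measured TCP pose, the force, the opening and the grip force at its end, in the units of the state.
- arm.state(): the state, without advancing time (a new reading comes with each control period).
- arm.grab_frame(name): name is "scene" or "side" or "wrist"; returns the picture (480x640x3 uint8, red, green, blue); there is no depth.
- arm.get_calibration(name): a dict with "K" (3x3 intrinsics, pixels), "R" (3x3) and "t" (3): a world point X has camera coordinates R X + t. Camera axes: x right, y down, z forward; pixel columns grow to the right and rows downward; lengths in m; the calibration is good to about 2 mm. A picture is of the moment at which its call begins: read the wrist's pose just before it. get_calibration takes no time and is no camera call; for the wrist camera it gives the pose at the moment of the call.
- arm.sign_off(): hands the job in; it is judged then, once.
Trained networks look in the newest picture that a camera, given by its name, has taken for a name from the list of things; names that differ only in an ending like _2 or _b are one class to them, and where a whole thing is asked for, a point or a joint stands for the part that bears it (a point fixed in the world has none). Each returns a list of dicts, best first, with "p" (0 to 1); they miss things now and then, are a little off and sometimes report something else, mostly with a low value. They report only what shows in the picture. A call takes as long as a camera call. They do not tell look-alikes from the thing itself.
- arm.find_in(camera, target): "box" ([left, top, right, bottom] in pixels, round what is visible of it).
- arm.place_of(camera, target): "centre" ([column, row] in pixels: a listed point, or the origin of a listed thing).
The state is a dict: "t": time; "joint_pos": joint angles; "qd": joint speeds; "joint_torque": joint torques, N m; "ee_pos": TCP position; "eef_rot": TCP orientation; "contact_force": force on the tool from outside, world axes, zero at the start; "ft_torque": the same for the moment, N m; "finger_gap": opening from 0.0 (shut) to 1.0 (fully open); "finger_force": force on a finger pad.
Only numpy, scipy, OpenCV 4.12 (cv2) and the standard library are available. Lean on these libraries where they do the work, as an engineer would, in place of code of your own. Each camera call takes 0.05 s, during which the arm holds its last target. There are 200 camera calls.

## Working session

There is one attempt and no reset: what is moved stays moved. The work goes in short steps, Python scripts to look and compute and a shell command to move; the robot and the scene stay as the last step left them, time stands still between calls to the robot, and variables do not carry over. Pictures are saved under pics/ and viewed, at most 10 in all, crops included, and the job is handed in when it is done.

```bash
mkdir -p pics
cat > h.py <<'E'
import numpy as np,cv2
from cell import arm
from scipy.spatial.transform import Rotation as Ro
def ray(cam,px,z):
    c=arm.get_calibration(cam);K,R,t=[np.array(c[k]) for k in("K","R","t")]
    d=R.T@np.linalg.inv(K)@np.array([px[0],px[1],1.]);o=-R.T@t
    return o+d*(z-o[2])/d[2]
def proj(cam,X):
    c=arm.get_calibration(cam);K,R,t=[np.array(c[k]) for k in("K","R","t")]
    p=K@(R@np.array(X)+t);return p[:2]/p[2]
def snap(cam,fn=None):
    im=arm.grab_frame(cam)
    if fn:cv2.imwrite("pics/"+fn,cv2.cvtColor(im,cv2.COLOR_RGB2BGR))
    return im
E
python3 - <<'E'
from h import *
s=arm.state();print(s,arm.finger_overhang)
for c in("scene","side"):
    snap(c,c+"0.png")
    for n,z in(("square_cassette",.008),("round_cassette",.008),("mat",0),("port",0)):
        for d in arm.place_of(c,n)[:3]: print(c,n,np.round(d["p"],2),np.round(d["centre"]),ray(c,d["centre"],z).round(3))
E
```

```text
{'t': 0.0, 'joint_pos': array([60.8036919 , 36.05822062,  2.20183798, 86.998063  , -1.54613609,
       57.08383575, -1.14672226]), 'qd': array([-0.01600492, -0.04284449,  0.09909822,  0.0356446 , -0.01868835,
       -0.02068652, -0.02812566]), 'joint_torque': array([-1.16331736e-03, -5.63414598e+01,  1.22581411e+00, -1.93450963e+01,
        1.10399147e-02,  1.02963770e-02,  9.73337166e-06]), 'ee_pos': array([ 0.27884015, -0.58646896,  0.24438519]), 'eef_rot': array([-1.79889556e+02,  1.75868339e-03,  2.54264439e+01]), 'contact_force': array([0.35093516, 0.66430832, 0.39262745]), 'ft_torque': array([0.0311126 , 0.04590805, 0.00035157]), 'finger_force': 0.0, 'finger_gap': 0.9964623956769953} 0.014
scene square_cassette 0.88 [465. 288.] [0.37  0.372 0.008]
scene square_cassette 0.74 [482. 352.] [0.465 0.447 0.008]
scene square_cassette 0.73 [402. 354.] [0.542 0.336 0.008]
scene round_cassette 0.71 [352. 319.] [0.535 0.231 0.008]
scene mat 0.94 [254. 253.] [ 0.52  -0.001  0.   ]
scene port 0.68 [256. 145.] [ 0.293 -0.177  0.   ]
scene port 0.56 [156. 197.] [ 0.525 -0.261  0.   ]
side square_cassette 0.89 [358. 170.] [0.542 0.341 0.008]
side square_cassette 0.82 [320. 151.] [0.465 0.421 0.008]
side square_cassette 0.6 [278. 170.] [0.367 0.359 0.008]
side round_cassette 0.81 [367. 206.] [0.542 0.218 0.008]
side mat 0.75 [367. 205.] [0.545 0.23  0.   ]
side port 0.92 [406. 439.] [ 0.521 -0.26   0.   ]
side port 0.87 [237. 396.] [ 0.29  -0.174  0.   ]
```

View pics/scene0.png

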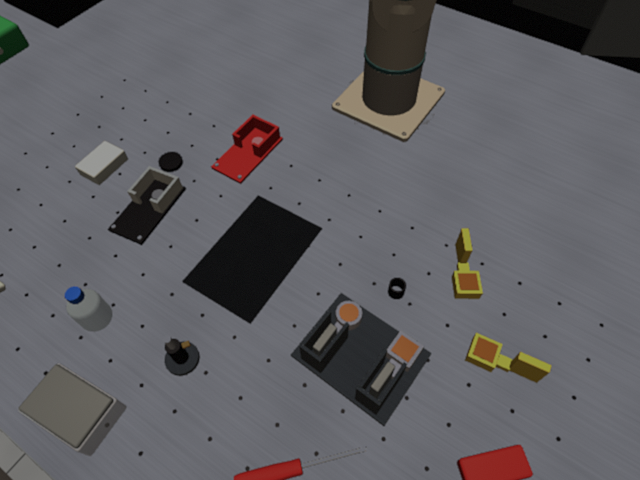

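View pics/side0.png

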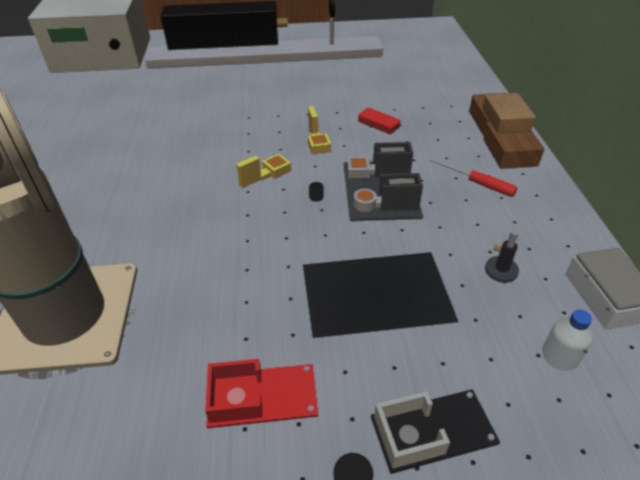

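The white port sits at scene (156,197) / side (406,439), with its neck gap facing away from the robot. The rack's square cell is at scene (402,354) / side (358,170). The red port and the two yellow cassettes are the look-alikes.

```bash
cat >> h.py <<'E'
def go(xyz,yaw):
    s=arm.state();Rm=Ro.from_euler('xyz',s["eef_rot"],degrees=True)
    d=Rm.inv().apply(np.array(xyz)-s["ee_pos"])*1000
    dy=(yaw-s["eef_rot"][2]+180)%360-180
    print("tool shift mm",d.round(1),"turn rad",np.round(-np.radians(dy),3),"t",s["t"])
E
python3 - <<'E'
from h import *
a=lambda c,p,q,z:(lambda v:np.degrees(np.arctan2(v[1],v[0])).round(1))(ray(c,q,z)-ray(c,p,z))
print("rack",a("side",(351,219),(422,217),0),a("scene",(340,294),(293,354),0),a("scene",(430,351),(384,421),0))
print("port",a("side",(404,466),(498,437),.0),a("scene",(185,189),(141,241),0))
print("mat",a("side",(315,332),(454,322),.0),a("scene",(321,229),(250,318),0), "mat c",np.mean([ray("scene",p,.004) for p in((321,229),(250,318),(184,282),(258,198))],0))
go((.49,.28,.245),0)
E
```

```text
rack -3.4 -2.4 -3.5
port 10.9 6.8
mat -0.6 0.2 mat c [0.52305932 0.00221128 0.004     ]
tool shift mm [ 5.627e+02 -6.925e+02  4.000e-01] turn rad 0.444 t 0.5
```

```bash
python3 -m handwheel '[[85,[280,-346,0],0.495],[85,[280,-346,0],0.495],[85,[280,-346,0],0.495],[85,[280,-346,0],0.495],[85,[280,-346,0],0.495],[85,[280,-346,0],0.495],[85,[280,-346,0],0.495],[85,[280,-346,0],0.495],[85,[280,-346,0],0.495],[85,[280,-346,0],0.495],[85,[280,-346,0],0.495],[85,[280,-346,0],0.495]]' 80
python3 -c "
from h import *
go((.49,.28,.245),-3)"
```

```text
t: 1.5
ee_pos: [0.3849, -0.1482, 0.2455]
eef_rot: [-179.8, -0.0, -2.4]
contact_force: [-0.0, 0.1, -1.3]
finger_gap: 0.993
finger_force: 0.0
tool shift mm [  87.3 -432.2    1.9] turn rad 0.011 t 1.5
```

```bash
python3 -m handwheel '[[85,[87,-432,0],0.01],[85,[87,-432,0],0.01],[85,[87,-432,0],0.01],[85,[87,-432,0],0.01],[85,[87,-432,0],0.01],[85,[87,-432,0],0.01],[85,[87,-432,0],0.01],[85,[87,-432,0],0.01],[85,[87,-432,0],0.01],[85,[87,-432,0],0.01],[85,[87,-432,0],0.01],[85,[87,-432,0],0.01]]'
python3 - <<'E'
from h import *
s=arm.state();print(s["ee_pos"],s["eef_rot"],np.abs(s["qd"]).max())
snap("wrist","w1.png")
for n in("square_cassette","round_cassette"):
    for d in arm.place_of("wrist",n)[:3]: print(n,np.round(d["p"],2),np.round(d["centre"]),ray("wrist",d["centre"],.008).round(4))
E
```

```text
t: 2.5
ee_pos: [0.493, 0.2797, 0.2452]
eef_rot: [-179.7, -0.1, -3.1]
contact_force: [0.9, 1.7, 0.2]
finger_gap: 0.995
finger_force: 0.0
[0.49299641 0.27972468 0.24516806] [-1.79721871e+02 -8.40736711e-02 -3.06641015e+00] 5.128185787991382
square_cassette 0.84 [234. 326.] [0.3734 0.3593 0.008 ]
square_cassette 0.83 [248. 145.] [0.5428 0.3274 0.008 ]
square_cassette 0.72 [136. 229.] [0.4757 0.4354 0.008 ]
round_cassette 0.8 [376. 142.] [0.5391 0.2174 0.008 ]
```

View pics/w1.png

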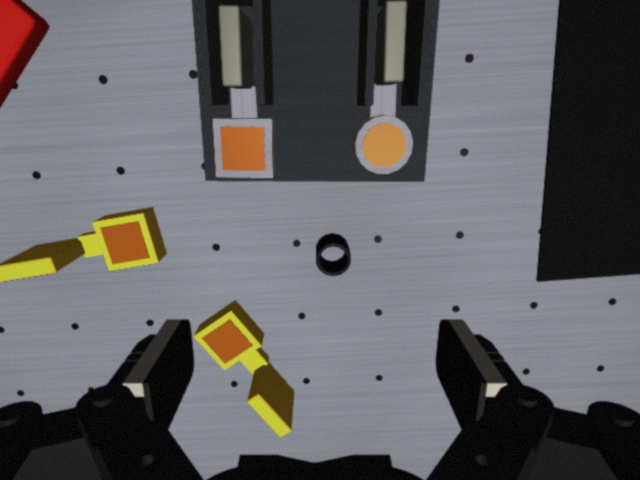

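The wrist view shows the square cell's top with corners near (213,118), (272,118), (273,178) and (215,179). The handle runs up the image at about (231,45), and the rack edges are nearly aligned with the tool.

Run:
```python
from h import *
P=np.array([ray("wrist",p,.032) for p in((213,118),(272,118),(273,178),(215,179))]);print(P.round(4),P.mean(0))
for p,q,z in(((205,181),(424,181),.004),((241,88),(239,9),.066),((215,88),(243,88),.066)):
    a,b=ray("wrist",p,z),ray("wrist",q,z);print(a.round(3),b.round(3),np.degrees(np.arctan2(*(b-a)[1::-1])))
for c,p in(("scene",(402,354)),("side",(358,170))):print(proj(c,[*P.mean(0)[:2],.008]))
go((P.mean(0)[0]-.003,P.mean(0)[1],.1),-3)
```

```text
[[0.567  0.3461 0.032 ]
 [0.5641 0.3006 0.032 ]
 [0.5177 0.3041 0.032 ]
 [0.5198 0.3509 0.032 ]] [0.5421599  0.32544781 0.032     ]
[0.514 0.367 0.004] [0.502 0.176 0.004] -93.5753011576251
[0.586 0.317 0.066] [0.634 0.312 0.066] -5.070443623673547
[0.587 0.334 0.066] [0.586 0.315 0.066] -93.56305600133943
[396.8094156  350.54867042]
[358.73942271 174.00072248]
tool shift mm [ 43.2 -57.  145. ] turn rad -0.009 t 2.65
```

```bash
python3 -m handwheel '[[85,[43,-57,100],0.01],[85,[43,-57,100],0.01],[85,[43,-57,100],0.01],[85,[43,-57,145],0.01],[85,[43,-57,145],0.01],[85,[43,-57,145],0.01],[85,[43,-57,145],0.01]]'
python3 - <<'E'
from h import *
for _ in range(3): snap("wrist")
s=arm.state();print(s["ee_pos"],s["eef_rot"])
snap("wrist","w2.png")
for z in (.02,.032):print(proj("wrist",[.542,.3255,z]))
E
```

```text
t: 3.23
ee_pos: [0.5398, 0.3253, 0.1017]
eef_rot: [180.0, -0.1, -4.2]
contact_force: [-1.1, -0.7, -0.0]
finger_gap: 0.995
finger_force: 0.0
[0.54050306 0.32693865 0.10335797] [-179.85208516   -0.22554609   -4.14650272]
[319.59439938 259.60729759]
[319.80225746 267.86308987]
```

View pics/w2.png

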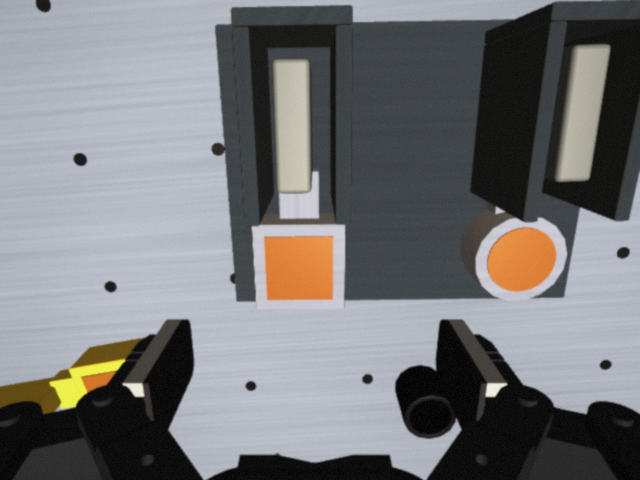

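The cell's top is centred at about (299,266), with corners (252,226), (345,225), (345,307) and (257,307). It lies to the left of the finger midline at about column 316.

Run:
```python
from h import *
P=np.array([ray("wrist",p,.032) for p in((252,226),(345,225),(345,307),(257,307))]);m=P.mean(0);print(P.round(4),m)
a,b=P[0],P[1];print(np.degrees(np.arctan2(*(b-a)[1::-1])))
go((m[0]-.002,m[1],.0245),-4)
```

```text
[[0.5663 0.3571 0.032 ]
 [0.5635 0.3117 0.032 ]
 [0.5193 0.3139 0.032 ]
 [0.5225 0.3596 0.032 ]] [0.54290421 0.33557594 0.032     ]
-93.4614288884615
tool shift mm [-0.2 -8.3 78.6] turn rad -0.002 t 3.4333
```

```bash
python3 -m handwheel '[[85,[0,-9,30],0],[85,[0,-9,60],0],[85,[0,-9,70],0],[85,[0,-9,77],0],[85,[0,-9,77],0],[85,[0,-9,77],0]]'
python3 -m handwheel '[[35,[0,0,0],0],[35,[0,0,0],0],[35,[0,0,0],0],[35,[0,0,0],0],[35,[0,0,0],0],[35,[0,0,0],0],[35,[0,0,0],0],[35,[0,0,0],0]]' 80
```

```text
t: 3.93
ee_pos: [0.5404, 0.3359, 0.0245]
eef_rot: [-180.0, -0.1, -4.1]
contact_force: [0.3, 0.1, -0.1]
finger_gap: 0.996
finger_force: 0.0
t: 4.6
ee_pos: [0.5403, 0.3363, 0.0247]
eef_rot: [-179.9, -0.1, -4.1]
contact_force: [-0.2, -1.1, 6.2]
finger_gap: 0.518
finger_force: 83.7
```

```bash
python3 -m handwheel '[[35,[0,0,-6],0],[35,[0,0,-16],0],[35,[0,0,-28],0],[35,[0,0,-40],0],[35,[0,0,-52],0],[35,[0,0,-64],0],[35,[0,0,-76],0],[35,[0,0,-90],0],[35,[0,0,-100],0],[35,[0,0,-100],0],[35,[0,0,-100],0]]'
python3 - <<'E'
from h import *
snap("side","s2.png");c=cv2.imread("pics/s2.png")[60:300,220:540];cv2.imwrite("pics/s2c.png",cv2.resize(c,None,fx=2,fy=2))
go((.485,.0,.124),0)
E
```

```text
t: 5.52
ee_pos: [0.5398, 0.3361, 0.1241]
eef_rot: [-179.9, -0.1, -4.1]
contact_force: [-0.8, 1.0, -1.8]
finger_gap: 0.518
finger_force: 82.7
tool shift mm [-30.2 338.8  -0.7] turn rad -0.071 t 5.5667
```

View pics/s2c.png

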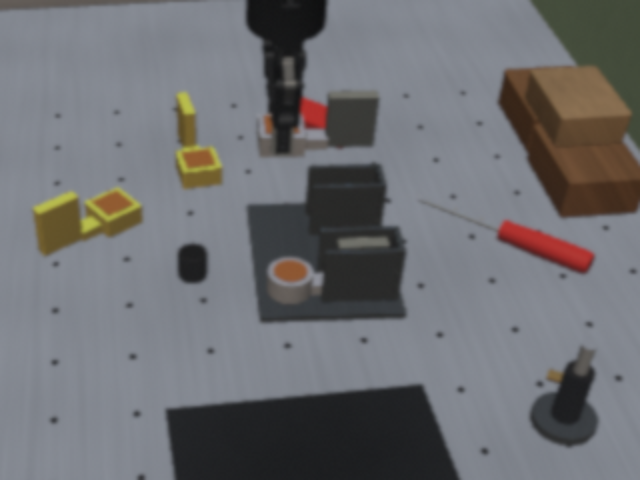

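The square cassette hangs level from the gripper in crop pixels (280,135), handle at (352,120), clear of the rack. The round one is still in its slot. I'll carry it to the mat next.

```bash
python3 -m handwheel '[[35,[-3,20,0],-0.01],[35,[-6,50,0],-0.02],[35,[-9,85,0],-0.03],[35,[-12,120,0],-0.04],[35,[-15,155,0],-0.05],[35,[-18,190,0],-0.06],[35,[-21,225,0],-0.07],[35,[-24,260,0],-0.07],[35,[-27,295,0],-0.07],[35,[-30,325,0],-0.07],[35,[-30,339,0],-0.07],[35,[-30,339,0],-0.07]]'
python3 -m handwheel '[[35,[0,0,20],0],[35,[0,0,45],0],[35,[0,0,65],0],[35,[0,0,80],0],[35,[0,0,90],0],[35,[0,0,95],0],[35,[0,0,98],0],[35,[0,0,101],0],[35,[0,0,103],0],[35,[0,0,103],0]]'
```

```text
t: 6.57
ee_pos: [0.484, -0.005, 0.1226]
eef_rot: [179.9, 0.1, -0.5]
contact_force: [0.5, -0.1, -2.0]
finger_gap: 0.518
finger_force: 82.6
t: 7.4
ee_pos: [0.486, 0.0004, 0.0209]
eef_rot: [-180.0, -0.1, -0.0]
contact_force: [0.5, 0.6, -1.6]
finger_gap: 0.52
finger_force: 82.7
```

```bash
python3 -m handwheel '[[35,[0,0,1],0],[35,[0,0,2],0],[35,[0,0,2],0]]'
python3 -m handwheel '[[50,[0,0,0],0],[60,[0,0,0],0],[85,[0,0,0],0],[85,[0,0,0],0],[85,[0,0,0],0],[85,[0,0,-20],0],[85,[0,0,-50],0],[85,[0,0,-85],0],[85,[0,0,-125],0],[85,[0,0,-150],0],[85,[0,0,-150],0],[85,[0,0,-150],0]]'
python3 - <<'E'
from h import *
snap("wrist");snap("wrist","w3.png")
s=arm.state();print(s["ee_pos"],s["eef_rot"])
print([ (proj("wrist",p)).round() for p in((.486,0,.028),(.556,0,.062))])
E
```

```text
t: 7.65
ee_pos: [0.4861, 0.0003, 0.0206]
eef_rot: [-180.0, -0.1, -0.0]
contact_force: [-3.1, 0.8, 16.8]
finger_gap: 0.518
finger_force: 85.0
t: 8.65
ee_pos: [0.4864, -0.0002, 0.1698]
eef_rot: [-180.0, -0.2, -0.1]
contact_force: [-0.3, -0.6, -0.1]
finger_gap: 0.994
finger_force: 0.0
[ 4.84763167e-01 -2.95694331e-04  1.67658545e-01] [ 1.79990702e+02  8.15970214e-02 -8.15421502e-02]
[array([315., 230.]), array([315., 122.])]
```

View pics/w3.png

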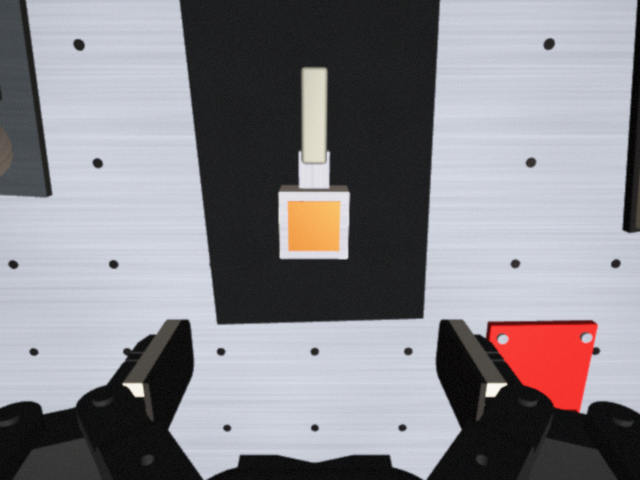

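The cassette lies flat on the mat. Its cell top has corners (279,191), (348,190), (348,259) and (279,260), and the handle top runs from (314,67) to (314,163).

Run:
```python
from h import *
P=np.array([ray("wrist",p,.028) for p in((279,191),(348,190),(348,259),(279,260))]);print("cell",P.mean(0))
H=np.array([ray("wrist",p,.062) for p in((301,68),(327,68),(327,163),(302,163))]);print("handle",H.round(4),H.mean(0))
m=P.mean(0);h=H.mean(0);print(np.linalg.norm((h-m)[:2]),np.degrees(np.arctan2(*(h-m)[1::-1])))
go((h[0],h[1],.035),0)
```

```text
cell [0.4886049  0.00122788 0.028     ]
handle [[ 0.5825  0.0073  0.062 ]
 [ 0.5825 -0.006   0.062 ]
 [ 0.5342 -0.0064  0.062 ]
 [ 0.5342  0.0073  0.062 ]] [0.55833942 0.00057354 0.062     ]
0.06973758887422317 -0.5376006280555987
tool shift mm [ 73.8  -1.  132.6] turn rad -0.001 t 8.75
```

```bash
python3 -m handwheel '[[60,[30,-1,0],0],[60,[60,-1,0],0],[60,[73,-1,0],0],[60,[73,-1,0],0],[60,[73,-1,35],0],[60,[73,-1,70],0],[60,[73,-1,100],0],[60,[73,-1,120],0],[60,[73,-1,132],0],[60,[73,-1,132],0],[60,[73,-1,132],0]]'
python3 -m handwheel '[[5,[0,0,0],0],[5,[0,0,0],0],[5,[0,0,0],0],[5,[0,0,0],0],[5,[0,0,0],0],[5,[0,0,0],0],[5,[0,0,0],0],[5,[0,0,0],0],[5,[0,0,0],0],[5,[0,0,0],0],[5,[0,0,0],0],[5,[0,0,0],0]]' 80
```

```text
t: 9.67
ee_pos: [0.5574, 0.0009, 0.0357]
eef_rot: [180.0, 0.1, -0.1]
contact_force: [-0.2, 0.1, 0.3]
finger_gap: 0.702
finger_force: 0.0
t: 10.67
ee_pos: [0.5593, 0.0007, 0.0376]
eef_rot: [180.0, -0.1, -0.1]
contact_force: [-0.7, 0.5, 6.9]
finger_gap: 0.156
finger_force: 78.4
```

```bash
python3 -m handwheel '[[5,[0,0,-10],0],[5,[0,0,-25],0],[5,[0,0,-45],0],[5,[0,0,-70],0],[5,[0,0,-100],0],[5,[0,0,-130],0],[5,[0,0,-160],0],[5,[0,0,-190],0],[5,[0,0,-190],0]]'
python3 -c "
from h import *
go((.45,-.25,.225),8)"
```

```text
t: 11.42
ee_pos: [0.5617, 0.0011, 0.2327]
eef_rot: [-180.0, -0.6, -0.1]
contact_force: [1.3, 0.4, -1.6]
finger_gap: 0.152
finger_force: 77.9
tool shift mm [-111.4  251.3    6.4] turn rad -0.141 t 11.4167
```

```bash
python3 -m handwheel '[[5,[-9,20,0],-0.01],[5,[-20,45,0],-0.02],[5,[-33,75,0],-0.04],[5,[-46,105,0],-0.06],[5,[-60,135,0],-0.08],[5,[-73,165,0],-0.1],[5,[-87,195,0],-0.12],[5,[-100,225,0],-0.14],[5,[-111,250,0],-0.14],[5,[-111,250,0],-0.14],[5,[-111,250,0],-0.14]]'
python3 - <<'E'
from h import *
snap("wrist");snap("wrist","w4.png")
s=arm.state();print(s["ee_pos"],s["eef_rot"],s["contact_force"])
for d in arm.place_of("wrist","port")[:2]: print(d,ray("wrist",d["centre"],0))
E
```

```text
t: 12.33
ee_pos: [0.4456, -0.2507, 0.2261]
eef_rot: [-180.0, 0.1, 7.7]
contact_force: [0.1, 1.8, -2.3]
finger_gap: 0.151
finger_force: 78.2
[ 0.44723287 -0.24812625  0.22629252] [-1.79949562e+02 -1.37613197e-02  7.98458793e+00] [-0.24772578  0.5457468  -1.6132493 ]
{'centre': [337.2, 109.3], 'p': 0.74} [ 0.52543982 -0.25417279  0.        ]
{'centre': [216.8, 352.2], 'p': 0.74} [ 0.28925493 -0.1745569   0.        ]
```

View pics/w4.png

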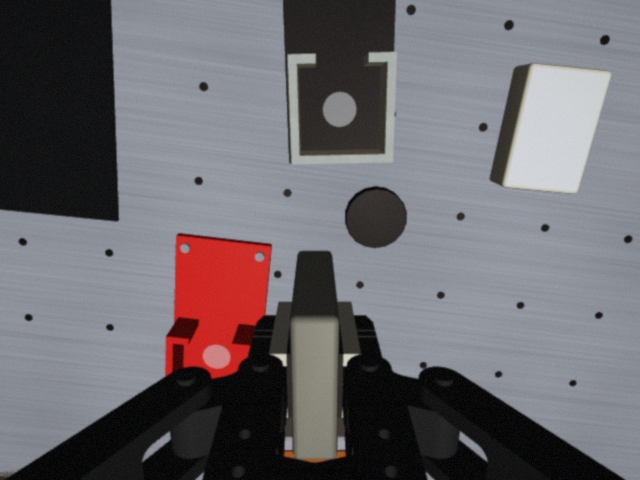

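The port's wall tops show outer corners at (287,54), (396,52), (394,162) and (290,164), with the floor disc at (340,109). The handle sits straight in the fingers.

Run:
```python
from h import *
P=np.array([ray("wrist",p,.042) for p in((287,54),(396,52),(394,162),(290,164))]);m=P.mean(0);print(P.round(4),m,ray("wrist",(340,109),.008))
f=lambda a,b:np.degrees(np.arctan2(*(b-a)[1::-1]))
print(f(P[3],P[0]),f(P[2],P[1]),f(P[3],P[2])+90,f(P[0],P[1])+90)
for c,z,pp in(("scene",.008,(157,196)),("side",.008,(409,434))):print(c,ray(c,pp,z))
```

```text
[[ 0.5563 -0.2127  0.042 ]
 [ 0.5679 -0.2856  0.042 ]
 [ 0.4952 -0.2988  0.042 ]
 [ 0.4831 -0.2238  0.042 ]] [ 0.52562517 -0.25523838  0.042     ] [ 0.52601653 -0.25588799  0.008     ]
8.597338216569165 10.278485179861308 9.136247040614677 8.995678599249558
scene [ 0.52588853 -0.25467003  0.008     ]
side [ 0.52412378 -0.25771473  0.008     ]
```

```bash
python3 -c "
from h import *
go((.5948,-.2445,.12),9)"
```

```text
tool shift mm [146.2  17.6 106.4] turn rad -0.016 t 12.4833
```

```bash
python3 -m handwheel '[[5,[20,2,0],-0.004],[5,[45,5,0],-0.008],[5,[75,9,0],-0.016],[5,[105,13,0],-0.016],[5,[130,16,10],-0.016],[5,[146,17,30],-0.016],[5,[146,17,60],-0.016],[5,[146,17,90],-0.016],[5,[146,17,106],-0.016],[5,[146,17,106],-0.016],[5,[146,17,106],-0.016]]'
python3 - <<'E'
from h import *
im=snap("side","s5.png");c=cv2.imread("pics/s5.png")[250:480,340:580];cv2.imwrite("pics/s5c.png",cv2.resize(c,None,fx=2.5,fy=2.5))
snap("wrist");L=[]
for _ in range(6):
    snap("wrist");s=arm.state();L.append([*s["ee_pos"],*s["eef_rot"]])
L=np.median(L,0);print(L);go((.5948,-.2445,.0405),9)
E
```

```text
t: 13.4
ee_pos: [0.5942, -0.2439, 0.1196]
eef_rot: [-179.9, 0.1, 9.0]
contact_force: [-0.1, 1.0, -0.4]
finger_gap: 0.154
finger_force: 78.1
[ 5.95054279e-01 -2.45910003e-01  1.21991908e-01  1.79922031e+02
 -1.41895108e-01  8.87362243e+00]
tool shift mm [ 0.4 -1.5 80.8] turn rad -0.003 t 13.8
```

View pics/s5c.png

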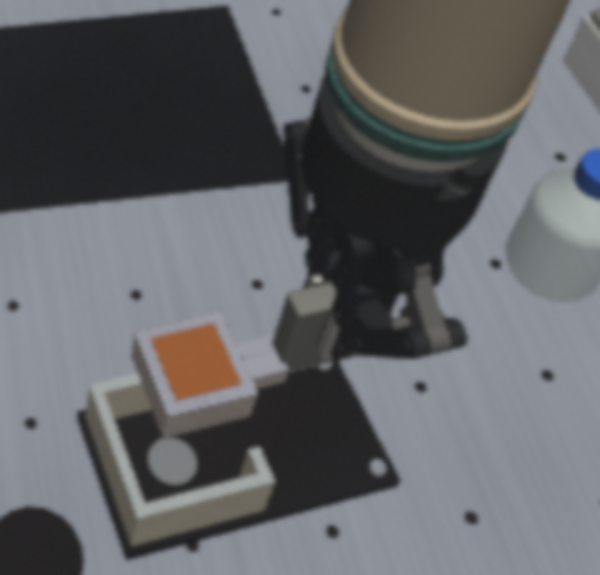

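In the crop the held cell's top is centred near (195,370), level and aligned with the port. I'll check that against the projection before lowering.

```bash
python3 - <<'E'
from h import *
for z in(.109,.112):print(((proj("side",[.5257,-.2555,z])-[340,250])*2.5).round(), end=" ")
for xy in((23,23),(23,-23),(-23,-23),(-23,23)):
    r=Ro.from_euler('z',9,degrees=True).apply([xy[0]/1e3,xy[1]/1e3,0])+[.5257,-.2555,.111]
    print(((proj("side",r)-[340,250])*2.5).round())
E
python3 -m handwheel '[[5,[0,-1,10],0],[5,[0,-1,20],0],[5,[0,-1,30],0],[5,[0,-1,30],0]]'
```

```text
[198. 362.] [199. 359.] [224. 309.]
[262. 391.]
[172. 414.]
[138. 329.]
t: 14.13
ee_pos: [0.5919, -0.2441, 0.0872]
eef_rot: [-179.9, 0.3, 8.9]
contact_force: [-1.5, -0.2, -2.3]
finger_gap: 0.152
finger_force: 78.2
```

```bash
python3 -m handwheel '[[5,[1,0,6],0],[5,[2,0,12],0],[5,[2,0,18],0],[5,[2,0,24],0],[5,[2,0,30],0],[5,[2,0,35],0],[5,[2,0,39],0],[5,[2,0,42],0],[5,[2,0,44],0],[5,[2,0,44],0],[5,[2,0,44],0]]'
```

```text
t: 15.05
ee_pos: [0.596, -0.2445, 0.0464]
eef_rot: [180.0, -0.0, 8.9]
contact_force: [1.2, -0.0, -2.1]
finger_gap: 0.153
finger_force: 78.2
```

```bash
python3 -m handwheel '[[5,[0,0,2],0],[5,[0,0,4],0],[5,[0,0,5],0],[5,[0,0,5],0]]'; python3 -m handwheel '[[5,[0,0,1],0],[5,[0,0,2],0],[5,[0,0,2],0]]'
```

```text
t: 15.38
ee_pos: [0.596, -0.2445, 0.0417]
eef_rot: [180.0, -0.0, 8.9]
contact_force: [-0.9, -0.0, -0.1]
finger_gap: 0.156
finger_force: 78.7
t: 15.63
ee_pos: [0.596, -0.2445, 0.0416]
eef_rot: [180.0, -0.0, 8.9]
contact_force: [-3.9, 2.1, 14.5]
finger_gap: 0.15
finger_force: 80.8
```

```bash
python3 -m handwheel '[[20,[0,0,0],0],[30,[0,0,0],0],[45,[0,0,0],0],[50,[0,0,0],0],[50,[0,0,0],0],[50,[0,0,-15],0],[50,[0,0,-40],0],[50,[0,0,-75],0],[50,[0,0,-115],0],[50,[0,0,-150],0],[50,[0,0,-150],0],[50,[0,0,-150],0]]'
python3 - <<'E'
from h import *
a=snap("side","s6.png")[340:480,340:540,::-1];b=snap("scene")[100:280,70:250,::-1]
w=snap("wrist")[:,:,::-1]
o=np.zeros((600,800,3),np.uint8);o[:280,:400]=cv2.resize(a,(400,280));o[:360,420:780]=cv2.resize(b,(360,360));o[300:600,:400]=cv2.resize(w,(400,300));cv2.imwrite("pics/end.png",o)
E
```

```text
t: 16.63
ee_pos: [0.5974, -0.245, 0.1918]
eef_rot: [179.9, -0.3, 8.9]
contact_force: [-0.9, 0.4, -0.3]
finger_gap: 0.581
finger_force: 0.0
```

View pics/end.png

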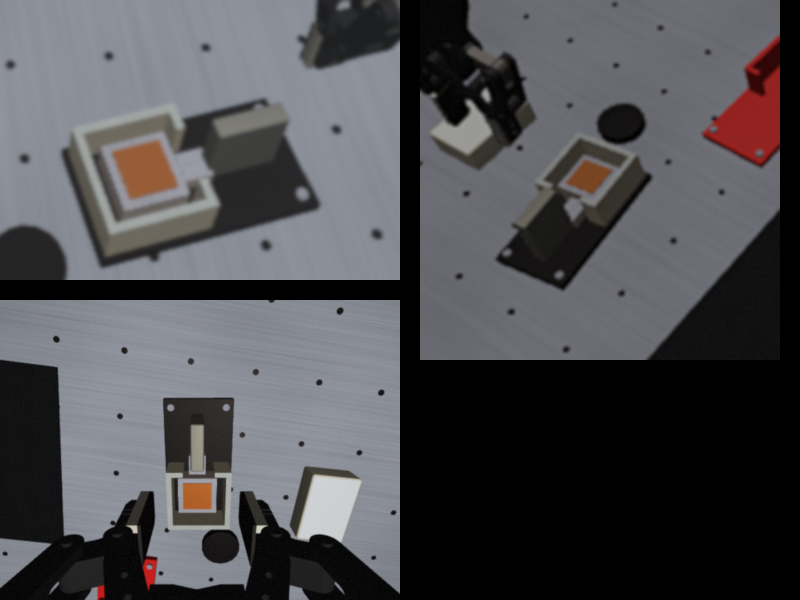

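All three views show the cassette seated flat and centred in the white pocket, with its neck in the gap and the gripper clear above it.

```bash
python3 -c "
from cell import arm
print(arm.sign_off())"
```

```text
the job is handed in; nothing more can be done
None
```

The square cassette went from the rack to the mat, then by its handle into the white-walled port, where it lies flat and released; the round cassette was not touched, and I handed the job in at about 17 s (no verdict was returned).

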